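# Kit the walnut set of turned parts

### The arm

A 6-joint arm with a two-finger parallel gripper is mounted at the origin on the work surface. World frame = base frame: x ahead of the robot, y to its left, z up, the work surface at z = 0. Lengths are in m, angles in rad, forces in N, time in s.
With the tool pointing down it reaches from about 0.35 to 0.975 m from the base axis. Payload 4.9 kg.
Tool frame: the origin (TCP) lies on the centre line of the jaws, within the pads' length; the fingertips stand ctrl.tcp_to_tips ahead of it and the grasp point (between the pads) lies 3 mm ahead of it (ctrl.tcp_to_tips is the distance from the TCP to the fingertips, in m); z points along the fingers, y is the direction in which the jaws open and shut (so a half turn about z gives the same grasp; the last joint's range is limited). The gripper opens to 85 mm and grips with 20 to 120 N. Pads are 22 mm wide; open, the fingers measure 114 mm over their backs; the gripper's body (76 mm by 85 mm) begins 54 mm behind the grasp point. The pads swing forward as they close: fully open they stand 13 mm farther back than shut.
Start: joints at [-1.404, 0.053, 1.613, -0, 1.476, -0.119], TCP at [0.176, -0.6, 0.253] pointing down, gripper open.
Joint ranges: [-3.01, 3.01], [-1.01, 2.22], [0.06, 2.58], [-1.02, 4.17], [0.09, 2.62], [-3.14, 3.14]. Speed limits (rad/s): [2.57, 2.57, 3.14, 3.14, 3.14, 3.14].

### API

Orientations are given as a rotation vector (axis times angle).
In Python, from station import ctrl, vision gives the robot as it stands.
- The arm moves only by the tool jog_arm, never from a script. Its argument "deltas" is a list of rows, each a list of 7 numbers: the turn, a rotation vector about the tool's x, y, z in rad, then the shift along the tool's x, y, z in cm, then the opening, from 0 (shut) to 1 (fully open). A call has 1 to 12 rows; each row shifts and turns the commanded pose from where the row before left it, along the tool's axes as they then stand; what a row does not reach is not made up. A row lasts 1/12 s, in which the tool goes at most 41.7 mm and 7.16 degrees, less where a joint would pass 70% of its speed; a pose out of reach is approached as far as the arm can. A call with a gripper value outside its range is refused whole. The fingers move at their own pace and stop on an object; "grip_force" is the grip in N (left out, the last holds). Time passes only in rows, so rows that do not move let the fingers close. It gives the time, the measured TCP pose, the force and the opening at its end, in the units of the state.
- ctrl.get_obs(): the state, without advancing time (a new reading comes with each control period).
- vision.get_image(name): name is "side" or "top" or "wrist"; returns (picture, depth): 400x640x3 uint8, red, green, blue; 400x640 float32, m along the optical axis (not along the pixel's ray), 0 where there is no reading.
- vision.calibration(name): a dict with "fx", "fy", "cx", "cy" (pixels), "rvec" (rotation vector, rad) and "tvec" (3), from world to camera coordinates, as OpenCV has them; the wrist camera has in their place "hand_eye" (4x4, takes a point from camera to tool coordinates, whose origin is the TCP and whose axes are the flange's). Camera axes: x right, y down, z forward; pixel columns grow to the right and rows downward; lengths in m; the calibration is good to about 2 mm. A picture is of the moment at which its call begins: read the wrist's pose just before it. calibration takes no time and is no camera call.
- ctrl.finish_job(): hands the job in, once; it reports no verdict.
The state is a dict: "t": time; "q": joint angles; "dq": joint speeds; "effort": joint torques, N m; "tool_pos": TCP position; "tool_rot": TCP orientation; "contact_force": force on the tool from outside, world axes, zero at the start; "wrist_torque": the same for the moment, N m; "opening": finger opening in m.
Only numpy, scipy, OpenCV 4.12 (cv2) and the standard library are available. Lean on these libraries where they do the work, as an engineer would, in place of code of your own. Each camera call takes 0.05 s, during which the arm holds its last target. There are 200 camera calls.

### The job

Gather the four dark walnut turnings into the kit tray: stand the knob upright on the blue pad and the spool upright on the yellow pad, each down inside its bay, and lay the two dowels across the sloping rack so that they roll down to the stop, the red-banded one lowest against the stop and the plain one resting behind it. Leave the pale beech look-alikes where they are.

Things in the scene. Friction and masses are not known exactly. Their poses are not given: they have to be found in the camera images.
- kit_tray: Fixed plywood kit tray, 188 (x) by 198 (y) mm; origin: centre of its underside. Mm in its frame: -y half two flat bays; +y half a grey rack lane, y -5 to 91, rails 14 above it, rising 12 deg to +x; lane height at x is 12 + 0.2126(x + 86), x -86 (stop, 36 high) to 86 (end board, 58 high). A rod let go across it rolls to the stop: 1st axis rests at x -72, 29 high, 2nd at x -45, 35 high.
- pad_blue: Blue square pad 74 x 74 x 3 mm, fixed in one of the tray's two bays, at (48, -53) or (-48, -53) mm in the tray's frame (which varies). Origin: centre of its underside, 6 mm above the table, axes as the tray's; its top, 9 mm up, is where the part stands. Bay 76 x 76 mm inside, walls to 23 mm above the table, 20 mm thick between the bays.
- pad_yellow: Yellow square pad 74 x 74 x 3 mm, fixed in one of the tray's two bays, at (48, -53) or (-48, -53) mm in the tray's frame (which varies). Origin: centre of its underside, 6 mm above the table, axes as the tray's; its top, 9 mm up, is where the part stands. Bay 76 x 76 mm inside, walls to 23 mm above the table, 20 mm thick between the bays.
- walnut_knob: Dark brown walnut mushroom-shaped turned drawer knob, 42 mm tall: foot 32 mm across, neck 22 mm, head 42 mm across (straight-sided from 26 to 37 mm up, domed over). Stands upright; origin at the centre of its underside, z up along its axis.
- walnut_spool: Dark brown walnut turned bobbin, 50 mm tall: two flanges 44 mm across and 12 mm thick (the upper from 38 to 50 mm up), core 28 mm between them, small black bore mark on top. Stands upright; origin at the centre of its underside, z up along its axis.
- walnut_dowel_banded: Dark brown walnut dowel with a red band, 10 mm wide, near each end: round rod 28 mm in diameter and 80 mm long, lying down and free to roll; origin at its middle, on its axis (14 mm above what it lies on); x along the rod.
- walnut_dowel_plain: Dark brown walnut dowel without bands: round rod 28 mm in diameter and 80 mm long, lying down and free to roll; origin at its middle, on its axis (14 mm above what it lies on); x along the rod.
- beech_knob: Pale beech look-alike (to be left): mushroom-shaped turned drawer knob, 42 mm tall: foot 32 mm across, neck 22 mm, head 42 mm across (straight-sided from 26 to 37 mm up, domed over). Stands upright; origin at the centre of its underside, z up along its axis.
- beech_spool: Pale beech look-alike (to be left): turned bobbin, 50 mm tall: two flanges 44 mm across and 12 mm thick (the upper from 38 to 50 mm up), core 28 mm between them, small black bore mark on top. Stands upright; origin at the centre of its underside, z up along its axis.
- beech_dowel: Pale beech look-alike with the same red bands (to be left): round rod 28 mm in diameter and 80 mm long, lying down and free to roll; origin at its middle, on its axis (14 mm above what it lies on); x along the rod.
Mind the look-alikes: they are no part of the job. Leave any green or orange look-alike of the walnut_knob alone.

How it is judged:
At the end, for the whole second after the job is handed in: Knob on blue pad, spool on yellow: upright (0.15 rad), within 23 mm of pad centre, standing on it; banded dowel across the lane (0.25 rad) within 8 mm of tray x = -72 mm, plain one within 10 mm of x = -45 mm, both within 14 mm of the centre line; all still; beech parts within 20 mm of start (x of walnut_knob in the frame of pad_blue between -0.023 and 0.023 m and y of walnut_knob in the frame of pad_blue between -0.023 and 0.023 m and z of walnut_knob in the frame of pad_blue between -0.002 and 0.008 m and angle between each of walnut_knob, walnut_spool's own z axis and vertical below 0.15 rad and x of walnut_spool in the frame of pad_yellow between -0.023 and 0.023 m and y of walnut_spool in the frame of pad_yellow between -0.023 and 0.023 m and z of walnut_spool in the frame of pad_yellow between -0.002 and 0.008 m and x of walnut_dowel_banded in the frame of kit_tray between -0.08 and -0.064 m and y of walnut_dowel_banded in the frame of kit_tray between 0.029 and 0.057 m and z of walnut_dowel_banded in the frame of kit_tray between 0.0223 and 0.0363 m and angle between the x axis of each of walnut_dowel_banded, walnut_dowel_plain and the y axis of kit_tray, either way round below 0.25 rad and x of walnut_dowel_plain in the frame of kit_tray between -0.0546 and -0.0346 m and y of walnut_dowel_plain in the frame of kit_tray between 0.029 and 0.057 m and z of walnut_dowel_plain in the frame of kit_tray between 0.0281 and 0.0421 m and linear speed of each of walnut_knob, walnut_spool, walnut_dowel_banded, walnut_dowel_plain below 0.02 m/s and distance of each of beech_knob, beech_spool, beech_dowel from where it was at the start of the episode below 0.02 m); the robot touches nothing.
It also fails if it takes over 109 s, if anything falls off the work surface, if the arm or the gripper's body presses on something with over 40 N, if the wrist force passes 120 N, or if a joint passes its speed limit or range.

## Working session

There is one attempt and no reset: what is moved stays moved. The work goes in short steps, Python scripts to look and compute and a tool call to move; the robot and the scene stay as the last step left them, time stands still between calls to the robot, and variables do not carry over. Pictures are saved under pics/ and viewed, about 12 in all and at most 16, crops included, and the job is handed in when it is done.

Besides the shell and the picture viewer there is one more tool, called after ">>>" as name([rows], argument=value, ...), one row to a line, values as JSON. jog_arm: Moves the arm, as the interface text tells. Its arguments: {"type":"object","properties":{"deltas":{"type":"array"},"grip_force":{"type":"number"}},"required":["deltas"]}

```bash
mkdir -p pics; ls; python3 - <<'E'
from station import ctrl, vision
import cv2,numpy as np
o=ctrl.get_obs(); print(o, ctrl.tcp_to_tips)
for n in ("top","side"):
    im,d=vision.get_image(n); np.savez(f"{n}0.npz",im=im,d=d)
    cv2.imwrite(f"pics/{n}0.png",im[:,:,::-1]); print(n,vision.calibration(n))
print(vision.calibration("wrist"))
E
```

```text
pics
{'t': 0.0, 'q': array([-1.40403149e+00,  5.33564472e-02,  1.61429767e+00,  1.18130515e-05,
        1.47599625e+00, -1.19024512e-01]), 'dq': array([-0.00024639, -0.00012187,  0.0014392 , -0.0009099 , -0.0004175 ,
        0.0010815 ]), 'effort': array([-1.15609495e-03, -3.93679726e+01, -3.70177209e+01, -1.06359878e-04,
        7.06827952e-03,  3.45494743e-05]), 'tool_pos': array([ 0.17608875, -0.59907866,  0.25206104]), 'tool_rot': array([-3.10753709e+00, -4.47095945e-01,  5.86430318e-05]), 'contact_force': array([ 0.29254966, -0.59792051, -0.8977546 ]), 'wrist_torque': array([-0.00132726, -0.02441905,  0.01377597]), 'opening': 0.08535847136648553} 0.022
top {'fx': 367.8879119017929, 'fy': 367.8879119017929, 'cx': 323.854534129592, 'cy': 203.75351791784908, 'rvec': array([ 2.17654546, -2.18345842,  0.13463107]), 'tvec': array([-0.0182705 ,  0.54393509,  0.79229259])}
side {'fx': 415.77733178191255, 'fy': 415.77733178191255, 'cx': 327.0931201957753, 'cy': 202.4022036737796, 'rvec': array([ 0.46453036, -2.65662339,  1.29895568]), 'tvec': array([0.48866033, 0.15033577, 0.99398306])}
{'fx': 302.6588533808647, 'fy': 302.6588533808647, 'cx': 320.1006678372893, 'cy': 200.40892665908873, 'hand_eye': array([[ 2.19099956e-04, -9.63622061e-01, -2.67268544e-01,
         6.93964937e-02],
       [ 9.99999976e-01,  2.04769616e-04,  8.14889431e-05,
        -5.11647957e-04],
       [-2.37960661e-05, -2.67268556e-01,  9.63622083e-01,
        -1.21212602e-01],
       [ 0.00000000e+00,  0.00000000e+00,  0.00000000e+00,
         1.00000000e+00]])}
```

View pics/top0.png

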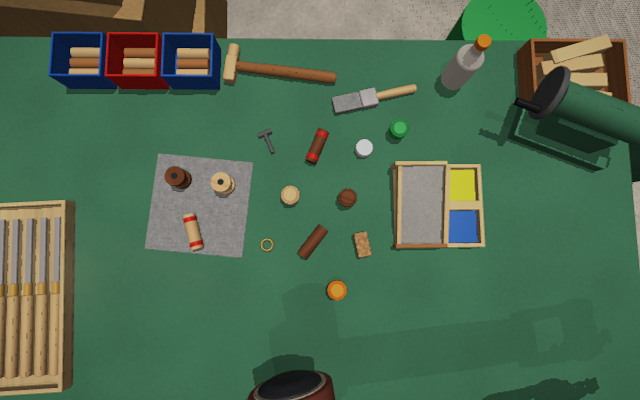

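View pics/side0.png

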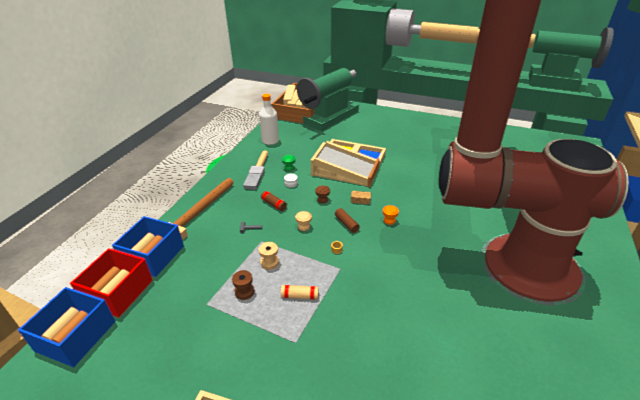

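```bash
cat > h.py <<'E'
import numpy as np,cv2
from scipy.spatial.transform import Rotation as R
from station import ctrl, vision
def cam(n,obs=None):
    c=vision.calibration(n); K=np.array([[c['fx'],0,c['cx']],[0,c['fy'],c['cy']],[0,0,1]])
    if n=='wrist':
        T=np.eye(4);T[:3,:3]=R.from_rotvec(obs['tool_rot']).as_matrix();T[:3,3]=obs['tool_pos'];T=T@c['hand_eye']
        return K,T[:3,:3],T[:3,3]
    r=R.from_rotvec(c['rvec']).as_matrix(); return K,r.T,-r.T@c['tvec']
def ray(uv,z,C):
    K,r,o=C; uv=np.atleast_2d(uv).astype(float); d=np.c_[uv,np.ones(len(uv))]@np.linalg.inv(K).T@r.T
    return o+d*((z-o[2])/d[:,2])[:,None]
def proj(p,C):
    K,r,o=C; q=(np.atleast_2d(p)-o)@r@K.T; return q[:,:2]/q[:,2:]
def cloud(d,C):
    K,r,o=C; v,u=np.mgrid[:d.shape[0],:d.shape[1]]
    return np.stack([(u-K[0,2])/K[0,0]*d,(v-K[1,2])/K[1,1]*d,d],-1)@r.T+o
def blobs(m,amin=60):
    n,l,s,c=cv2.connectedComponentsWithStats(m.astype(np.uint8))
    return [(l==i,s[i],c[i]) for i in range(1,n) if s[i][4]>=amin]
E
python3 - <<'E'
from h import *
f=np.load('top0.npz');im,d=f['im'],f['d'];C=cam('top');print('cam',C[2].round(3))
P=cloud(d,C);hsv=cv2.cvtColor(im,cv2.COLOR_RGB2HSV);H,S,V=[hsv[...,i].astype(int) for i in range(3)]
roi=np.zeros(H.shape,bool);roi[110:310,140:500]=1
def rep(nm,m,z):
    for b,s,c in blobs(m&roi):
        (x,y),(w,h),a=cv2.minAreaRect(np.argwhere(b)[:,::-1].astype(np.float32))
        bx=ray(cv2.boxPoints(((x,y),(w,h),a)),z,C)[:,:2]
        e=[bx[1]-bx[0],bx[2]-bx[1]];e.sort(key=np.linalg.norm)
        print(nm,c.round(),s[4],'ctr',ray((x,y),z,C)[0,:2].round(4),'len',np.round([np.linalg.norm(k) for k in e],4),'yaw',round(np.degrees(np.arctan2(e[1][1],e[1][0]))%180,1),'ztop',np.percentile(P[b][:,2],95).round(4))
dark=((H<15)|(H>172))&(S>90)&(V<235)&(P[...,2]>.008)
rep('dark',dark,.02)
rep('Y',(H>25)&(H<33)&(S>200)&(V>150),.009);rep('B',(H>105)&(H<125)&(S>150),.009)
rep('tray',(P[...,2]>.009)&(np.mgrid[:400,:640][1]>385)&(P[...,2]<.08),.03)
# tray side: height samples
for u,v in [(420,180),(420,205),(420,232),(437,163),(395,205),(447,205),(484,205),(420,164),(420,246)]:print(u,v,P[v,u].round(4))
E
```

```text
cam [ 0.461 -0.002  0.843]
dark [317. 146.] 398 ctr [ 0.6784 -0.0039] len [0.0272 0.083 ] yaw 157.2 ztop 0.029
dark [177. 177.] 396 ctr [0.6048 0.3089] len [0.043 0.059] yaw 63.3 ztop 0.0518
dark [347. 197.] 257 ctr [ 0.5593 -0.0719] len [0.0384 0.0403] yaw 134.9 ztop 0.0439
dark [189. 219.] 69 ctr [0.5117 0.2791] len [0.0125 0.0281] yaw 104.1 ztop 0.029
dark [312. 242.] 403 ctr [0.4601 0.006 ] len [0.0253 0.0787] yaw 141.9 ztop 0.029
dark [196. 243.] 71 ctr [0.4582 0.2638] len [0.0121 0.0284] yaw 105.2 ztop 0.0295
dark [419. 245.] 165 ctr [ 0.4514 -0.2338] len [0.007  0.1195] yaw 91.0 ztop 0.0379
dark [333. 291.] 83 ctr [ 0.3536 -0.0441] len [0.0368 0.0401] yaw 36.9 ztop 0.0425
B [463. 227.] 855 ctr [ 0.4929 -0.3382] len [0.0648 0.0709] yaw 177.3 ztop 0.0114
tray [398. 128.] 281 ctr [ 0.717  -0.1898] len [0.0414 0.0422] yaw 178.4 ztop 0.0438
tray [434. 204.] 6558 ctr [ 0.5436 -0.2744] len [0.1948 0.2099] yaw 90.9 ztop 0.0558
420 180 [ 0.5946 -0.2325  0.0441]
420 205 [ 0.5405 -0.2351  0.0291]
420 232 [ 0.4805 -0.2363  0.0184]
437 163 [ 0.6303 -0.2678  0.0559]
395 205 [ 0.5409 -0.1797  0.0257]
447 205 [ 0.539  -0.2911  0.0426]
484 205 [ 0.5431 -0.3936 -0.0006]
420 164 [ 0.6279 -0.23    0.0567]
420 246 [ 0.4494 -0.231   0.0336]
```

```bash
python3 - <<'E'
from h import *
f=np.load('top0.npz');im,d=f['im'],f['d'];C=cam('top');P=cloud(d,C)
hsv=cv2.cvtColor(im,cv2.COLOR_RGB2HSV);U=np.mgrid[:400,:640][1]
m=(P[...,2]>.006)&(U>385)&(U<500)&(P[...,2]<.08)&(P[...,0]<.66)
b=max(blobs(m),key=lambda t:t[1][4])[0]
q=P[b];q=q[q[:,2]>.012]
(x,y),(w,h),a=cv2.minAreaRect(q[:,:2].astype(np.float32));print('rect',x,y,w,h,a)
g=b&(hsv[...,1]<40);g=cv2.erode(g.astype(np.uint8),np.ones((7,7)))>0
G=P[g];A=np.c_[G[:,:2],np.ones(len(G))];s=np.linalg.lstsq(A,G[:,2],rcond=None)[0];print('plane',s,'yaw',np.degrees(np.arctan2(s[1],s[0])),np.hypot(*s[:2]),'lane ctr',G.mean(0))
for nm,zz,(cx,cy) in (('banded',.014,(.678,-.004)),('plain',.014,(.46,.006)),('bdowel',.014,(.485,.27)),('knob',.03,(.559,-.072)),('spool',.042,(.6,.3)),('bspool',.042,(.58,.23)),('bknob',.03,(.56,.04))):
    k=(np.hypot(P[...,0]-cx,P[...,1]-cy)<.055)&(P[...,2]>zz);Q=P[k].astype(np.float32)
    (x,y),(w,h),a=cv2.minAreaRect(Q[:,:2]);print(nm,'rect',np.round([x,y,w,h,a],4),'mean',Q.mean(0).round(4),'zmax',Q[:,2].max().round(3))
E
```

```text
rect 0.5415428876876831 -0.2764880955219269 0.18768635392189026 0.20439614355564117 0.34374237060546875
plane [ 0.21102671  0.00491593 -0.08280515] yaw 1.334481596635007 0.21108395965922178 lane ctr [ 0.54977483 -0.23883861  0.03203791]Traceback (most recent call last):
  File "<stdin>", line 12, in <module>
cv2.error: OpenCV(4.12.0) /io/opencv/modules/imgproc/src/convhull.cpp:143: error: (-215:Assertion failed) total >= 0 && (depth == CV_32F || depth == CV_32S) in function 'convexHull'
```

```bash
cat > plan.py <<'E'
# plan.py x y z yaw_deg : remaining move from the measured pose, in tool axes, (turn first, then shift)
from h import *
import sys
o=ctrl.get_obs();M=R.from_rotvec(o['tool_rot']).as_matrix();yaw=np.degrees(np.arctan2(M[1,0],M[0,0]))
print('t',round(o['t'],2),'pos',o['tool_pos'].round(4),'yaw',yaw.round(2),'down',M[:,2].round(3),'open',round(o['opening'],4),'F',o['contact_force'].round(1))
if len(sys.argv)>4:
    x,y,z,a=map(float,sys.argv[1:5]);r=np.radians(a);T=np.array([[np.cos(r),np.sin(r),0],[np.sin(r),-np.cos(r),0],[0,0,-1]])
    w=R.from_matrix(M.T@T).as_rotvec();s=T.T@(np.array([x,y,z])-o['tool_pos'])*100
    print('turn',w.round(3),'shift cm after turn',s.round(2))
E
python3 - <<'E'
from h import *
f=np.load('top0.npz');im,d=f['im'],f['d'];C=cam('top');P=cloud(d,C)
for nm,zz,(cx,cy) in (('banded',.012,(.678,-.004)),('plain',.012,(.46,.006)),('bdowel',.012,(.485,.27)),('knob',.03,(.559,-.072)),('spool',.042,(.6,.3)),('bspool',.042,(.58,.2)),('bknob',.03,(.56,.06))):
    k=(np.hypot(P[...,0]-cx,P[...,1]-cy)<.055)&(P[...,2]>zz);Q=P[k]
    (x,y),(w,h),a=cv2.minAreaRect(np.ascontiguousarray(Q[:,:2],dtype=np.float32));print(nm,'rect',np.round([x,y,w,h,a],4),'mean',Q.mean(0).round(4),'zmax',Q[:,2].max().round(3))
E
python3 plan.py .678 -.003 .16 157
```

```text
banded rect [ 6.795e-01 -3.300e-03  2.800e-02  8.040e-02  6.741e+01] mean [ 0.6778 -0.0037  0.0246] zmax 0.03
plain rect [4.61000e-01 6.80000e-03 2.75000e-02 7.97000e-02 5.22744e+01] mean [0.4611 0.0009 0.6023] zmax 0.843
bdowel rect [ 0.4844  0.2732  0.0802  0.0282 16.9112] mean [0.4847 0.2705 0.0244] zmax 0.031
knob rect [ 5.57900e-01 -7.11000e-02  4.01000e-02  4.03000e-02  8.93035e+01] mean [ 0.5575 -0.0702  0.0403] zmax 0.045
spool rect [6.0400e-01 3.0540e-01 4.3000e-02 4.2600e-02 6.3092e+01] mean [0.6039 0.3046 0.0494] zmax 0.055
bspool rect [5.91100e-01 2.05100e-01 4.19000e-02 4.26000e-02 4.89841e+01] mean [0.5907 0.2052 0.0497] zmax 0.054
bknob rect [0.5647 0.0548 0.0406 0.0395 0.3937] mean [0.5636 0.0556 0.0402] zmax 0.045
t 0.1 pos [ 0.1761 -0.5991  0.2522] yaw 16.37 down [-0.     0.002 -1.   ] open 0.0854 F [-0.2 -0.5  0.9]
turn [-1.000e-03 -2.000e-03 -2.454e+00] shift cm after turn [-22.91  74.49   9.22]
```

>>> jog_arm([
  [0,0,0,2.83,-1.87,0,1],
  [0,0,0,2.83,-1.87,0,1],
  [0,0,0,2.83,-1.87,0,1],
  [0,0,0,2.83,-1.87,0,1],
  [0,0,0,2.83,-1.87,0,1],
  [0,0,0,2.83,-1.87,0,1],
  [0,0,0,2.83,-1.87,0,1],
  [0,0,0,2.83,-1.87,0,1],
  [0,0,0,2.83,-1.87,0,1],
  [0,0,0,2.83,-1.87,0,1],
  [0,0,0,2.83,-1.87,0,1],
  [0,0,0,2.83,-1.87,0,1],
])

```text
t: 1.1
tool_pos: [0.4394, -0.287, 0.2528]
tool_rot: [-3.109, -0.447, 0.001]
contact_force: [-0.1, -0.7, -0.3]
opening: 0.0856
```

>>> jog_arm([
  [0,0,0,2.83,-1.87,0,1],
  [0,0,0,2.83,-1.87,0,1],
  [0,0,0,2.83,-1.87,0,1],
  [0,0,0,2.83,-1.87,0,1],
  [0,0,0,2.83,-1.87,0,1],
  [0,0,0,2.83,-1.87,0,1],
  [0,0,0,2.83,-1.87,0,1],
  [0,0,0,2.83,-1.87,0,1],
  [0,0,0,2.83,-1.87,0,1],
  [0,0,0,2.83,-1.87,0,1],
  [0,0,0,2.83,-1.87,0,1],
  [0,0,-0.12,0,0,0,1],
])

```text
t: 2.1
tool_pos: [0.6814, 0.0011, 0.2519]
tool_rot: [-3.073, -0.642, -0.0]
contact_force: [-0.3, -0.7, -0.4]
opening: 0.0854
```

>>> jog_arm([
  [0,0,-0.12,0,0,0.5,1],
  [0,0,-0.12,0,0,0.5,1],
  [0,0,-0.12,0,0,0.5,1],
  [0,0,-0.12,0,0,0.5,1],
  [0,0,-0.12,0,0,0.5,1],
  [0,0,-0.12,0,0,0.5,1],
  [0,0,-0.12,0,0,0.5,1],
  [0,0,-0.12,0,0,0.5,1],
  [0,0,-0.12,0,0,0.5,1],
  [0,0,-0.12,0,0,0.5,1],
  [0,0,-0.12,0,0,0.5,1],
  [0,0,-0.12,0,0,0.5,1],
])

```text
t: 3.1
tool_pos: [0.679, -0.0034, 0.1923]
tool_rot: [-1.888, -2.51, 0.001]
contact_force: [0.1, -0.5, -0.4]
opening: 0.0854
```

>>> jog_arm([
  [0,0,-0.12,0,0,0.5,1],
  [0,0,-0.12,0,0,0.5,1],
  [0,0,-0.12,0,0,0.5,1],
  [0,0,-0.12,0,0,0.5,1],
  [0,0,-0.12,0,0,0.5,1],
  [0,0,-0.12,0,0,0.5,1],
  [0,0,-0.12,0,0,0.5,1],
  [0,0,0,0,0,0,1],
  [0,0,0,0,0,0,1],
])

```text
t: 3.85
tool_pos: [0.6789, -0.0034, 0.1573]
tool_rot: [-0.714, -3.058, 0.0]
contact_force: [-0.6, 0.6, -0.1]
opening: 0.0852
```

```bash
python3 plan.py .679 -.0035 .10 157.4; python3 - <<'E'
from h import *
o=ctrl.get_obs();im,d=vision.get_image('wrist');cv2.imwrite('pics/w1.png',im[:,:,::-1])
P=cloud(d,cam('wrist',o));k=(np.hypot(P[...,0]-.679,P[...,1]+.0035)<.06)&(P[...,2]>.012)&(P[...,2]<.04)
print(cv2.minAreaRect(np.ascontiguousarray(P[k][:,:2],dtype=np.float32)),P[k].mean(0),P[k][:,2].max())
E
```

```text
t 3.85 pos [ 0.6789 -0.0034  0.1573] yaw 153.71 down [-0.002  0.    -1.   ] open 0.0852 F [-0.6  0.6 -0.1]
turn [-0.001 -0.002 -0.064] shift cm after turn [-0.01 -0.    5.73]
((0.6816245913505554, -0.002635018900036812), (0.02852143533527851, 0.08047063648700714), 67.6488037109375) [ 0.67931567 -0.00146341  0.02559881] 0.030466977888476854
```

>>> jog_arm([
  [0,0,-0.066,0,0,2.5,1],
  [0,0,0,0,0,3,0.8],
  [0,0,0,0,0,3,0.6],
  [0,0,0,0,0,2.5,0.6],
  [0,0,0,0,0,1.5,0.6],
  [0,0,0,0,0,0.5,0.6],
  [0,0,0,0,0,0,0.6],
  [0,0,0,0,0,0,0.2],
  [0,0,0,0,0,0,0],
  [0,0,0,0,0,0,0],
  [0,0,0,0,0,0,0],
  [0,0,0,0,0,0,0],
], grip_force=40)

```text
t: 4.9
tool_pos: [0.6813, -0.0037, 0.0311]
tool_rot: [0.608, 3.078, 0.001]
contact_force: [1.0, 0.7, 6.1]
opening: 0.0265
```

>>> jog_arm([
  [0,0,0,0,0,0,0],
  [0,0,0,0,0,-2,0],
  [0,0,0,0,0,-3,0],
  [0,0,0,0,0,-3,0],
  [0,0,0,0,0,-3,0],
  [0,0,0,0,0,-2,0],
  [0,0,0.12,0,0,0,0],
  [0,0,0.12,0,0,0,0],
  [0,0,0.12,0,0,0,0],
  [0,0,0.12,0,0,0,0],
  [0,0,0.12,0,0,0,0],
  [0,0,0.12,0,0,0,0],
])

```text
t: 5.9
tool_pos: [0.6792, -0.0034, 0.1583]
tool_rot: [-1.663, -2.665, 0.0]
contact_force: [-1.0, -0.0, -0.1]
opening: 0.0264
```

>>> jog_arm([
  [0,0,0.12,0,0,0,0],
  [0,0,0.12,0,0,0,0],
  [0,0,0.12,0,0,0,0],
  [0,0,0.096,0,0,0,0],
  [0,0,0,0,0,0,0],
  [0,0,0,0,0,0,0],
])

```text
t: 6.4
tool_pos: [0.6793, -0.0035, 0.1583]
tool_rot: [-2.213, -2.23, 0.0]
contact_force: [0.2, 0.5, -0.2]
opening: 0.0265
```

```bash
python3 plan.py .51 -.235 .15 90.7
```

```text
t 6.4 pos [ 0.6793 -0.0035  0.1583] yaw 90.43 down [-0.  0. -1.] open 0.0265 F [ 0.2  0.5 -0.2]
turn [-0.    -0.    -0.005] shift cm after turn [-22.94 -17.21   0.83]
```

>>> jog_arm([
  [0,0,-0.005,-2.55,-1.91,0,0],
  [0,0,0,-2.55,-1.91,0,0],
  [0,0,0,-2.55,-1.91,0,0],
  [0,0,0,-2.55,-1.91,0,0],
  [0,0,0,-2.55,-1.91,0,0],
  [0,0,0,-2.55,-1.91,0,0],
  [0,0,0,-2.55,-1.91,0,0],
  [0,0,0,-2.55,-1.91,0,0],
  [0,0,0,-2.55,-1.91,0,0],
  [0,0,0,0,0,0,0],
  [0,0,0,0,0,0,0],
])

```text
t: 7.32
tool_pos: [0.509, -0.2356, 0.1585]
tool_rot: [2.211, 2.231, 0.001]
contact_force: [0.9, -0.2, -0.4]
opening: 0.0262
```

```bash
python3 plan.py .507 -.235 .16 90.7; python3 - <<'E'
from h import *
o=ctrl.get_obs();im,d=vision.get_image('wrist');cv2.imwrite('pics/w2.png',im[:,:,::-1]);np.savez('w2.npz',im=im,d=d,p=o['tool_pos'],r=o['tool_rot'])
im,d=vision.get_image('side');cv2.imwrite('pics/s2.png',cv2.resize(im[80:280,230:480,::-1],None,fx=3,fy=3))
E
```

```text
t 7.32 pos [ 0.509  -0.2356  0.1585] yaw 90.51 down [ 0.  0. -1.] open 0.0262 F [ 0.9 -0.2 -0.4]
turn [ 0.    -0.    -0.003] shift cm after turn [ 0.07 -0.2  -0.15]
```

View pics/w2.png

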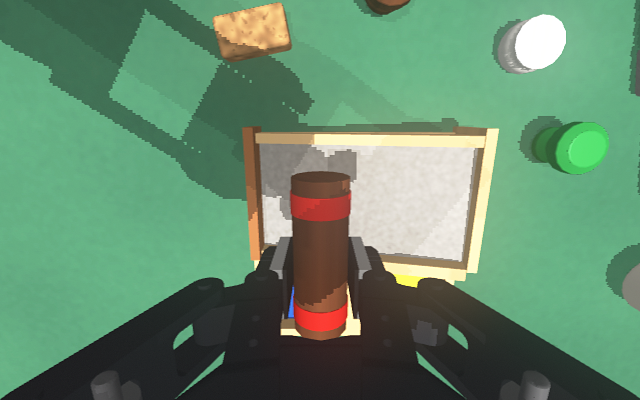

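View pics/s2.png

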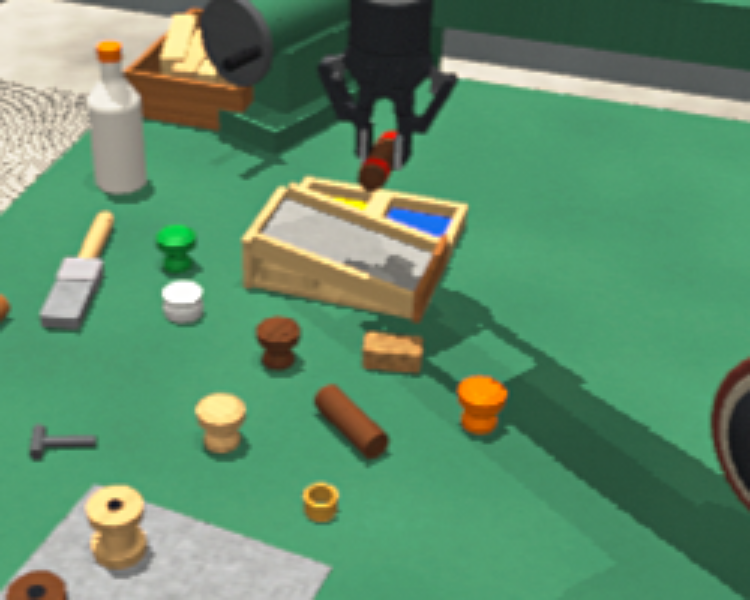

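```bash
python3 - <<'E'
from h import *
f=np.load('w2.npz');C=cam('wrist',dict(tool_pos=f['p'],tool_rot=f['r']));P=cloud(f['d'],C)
v,u=np.mgrid[:400,:640]
k=(u>298)&(u<345)&(v>195)&(v<330);Q=P[k];print('rod z top by pct',np.percentile(Q[:,2],[5,50,95]).round(4),'x',np.percentile(Q[:,0],[2,98]).round(4),'y',np.percentile(Q[:,1],[0.5,99.5]).round(4))
print('rod px ends',P[185:200:3,321].round(4),P[318:338:4,321].round(4))
# tray
b=(P[...,2]>.008)&(P[...,2]<.075)&(v<280)&(u>235)&(u<505)&(v>120)
Q=P[b];print('x',np.percentile(Q[:,0],[.5,1,2,98,99,99.5]).round(4),'ymax',np.percentile(Q[:,1],[98,99,99.5]).round(4))
for vv in (150,200,240):
    r=P[vv,:,:];s=(r[:,2]>.008)&(r[:,2]<.075)&(u[0]>235)&(u[0]<505);print('row',vv,r[s][0].round(4),r[s][-1].round(4))
for uu in (370,420,460):
    r=P[:,uu];s=(r[:,2]>.008)&(r[:,2]<.075)&(v[:,0]>115);print('col',uu,r[s][0].round(4))
g=(u>370)&(u<460)&(v>155)&(v<230);G=P[g];A=np.c_[G[:,:2],np.ones(len(G))];print(np.linalg.lstsq(A,G[:,2],rcond=None)[0])
E
```

```text
rod z top by pct [0.1513 0.1548 0.1565] x [0.5011 0.5218] y [-0.2679 -0.1994]
rod px ends [[ 0.5107 -0.1948  0.1553]
 [ 0.5107 -0.1959  0.1562]
 [ 0.5107 -0.1975  0.1551]
 [ 0.5107 -0.1986  0.1558]
 [ 0.5107 -0.2001  0.155 ]] [[ 0.5113 -0.2599  0.1553]
 [ 0.5114 -0.2618  0.1557]
 [ 0.5114 -0.2637  0.1562]
 [ 0.5114 -0.2653  0.157 ]
 [ 0.5114 -0.2691  0.1551]]
x [0.4504 0.4512 0.4528 0.6348 0.6362 0.6369] ymax [-0.1794 -0.1773 -0.1757]
row 150 [ 0.4494 -0.1934  0.0358] [ 0.6373 -0.1893  0.0581]
row 200 [ 0.4498 -0.2346  0.0368] [ 0.6368 -0.2268  0.059 ]
row 240 [ 0.4502 -0.2708  0.0359] [ 0.6374 -0.2595  0.0586]
col 370 [ 0.551  -0.1797  0.0262]
col 420 [ 0.5872 -0.1794  0.0409]
col 460 [ 0.6293 -0.1746  0.0145]
[0.02402521 0.17430231 0.06652356]
```

>>> jog_arm([
  [0,0,0,0.1,0,3,0],
  [0,0,0,0,0,3,0],
  [0,0,0,0,0,2,0],
  [0,0,0,0,0,1.4,0],
  [0,0,0,0,0,0.7,0],
  [0,0,0,0,0,0,0],
  [0,0,0,0,0,0,0.45],
  [0,0,0,0,0,0,0.5],
  [0,0,0,0,0,0,0.5],
  [0,0,0,0,0,0,0.5],
])

```text
t: 8.25
tool_pos: [0.5104, -0.2338, 0.0583]
tool_rot: [2.209, 2.232, 0.001]
contact_force: [-0.9, 0.7, -0.4]
opening: 0.0431
```

>>> jog_arm([
  [0,0,0,0,0,-0.7,0.5],
  [0,0,0,0,0,-1,0.5],
  [0,0,0,0,0,-1.5,0.5],
  [0,0,0,0,0,-3,0.5],
  [0,0,0,0,0,-3,1],
  [0,0,0,0,0,-3,1],
  [0,0,0,0,0,0,1],
])

```text
t: 8.83
tool_pos: [0.5133, -0.2359, 0.1887]
tool_rot: [2.2, 2.222, 0.005]
contact_force: [1.6, -0.4, 1.1]
opening: 0.0767
```

```bash
cat > traychk.py <<'E'
from h import *
import sys
o=ctrl.get_obs()
im,d=vision.get_image('wrist');cv2.imwrite(f'pics/{sys.argv[1]}.png',im[:,:,::-1])
E
python3 traychk.py w3; python3 plan.py .461 .0065 .16 142.3
```

```text
t 8.88 pos [ 0.5122 -0.2352  0.1856] yaw 90.57 down [ 0.009 -0.006 -1.   ] open 0.0832 F [-0.1 -0.8  0.3]
turn [ 0.006  0.009 -0.903] shift cm after turn [18.83 15.99  2.56]
```

View pics/w3.png

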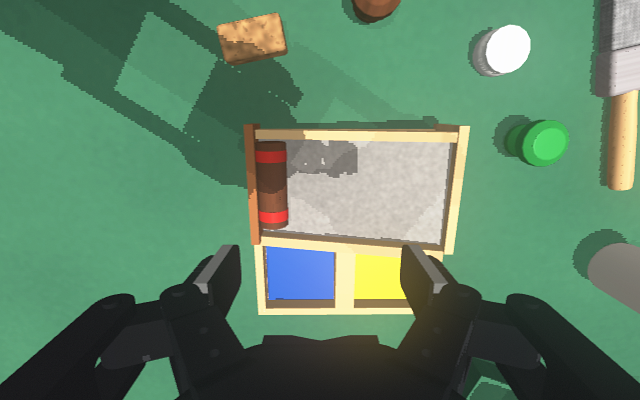

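>>> jog_arm([
  [0,0,0,3.02,-0.61,0,1],
  [0,0,0,3.02,-0.61,0,1],
  [0,0,0,3.02,-0.61,0,1],
  [0,0,0,3.02,-0.61,0,1],
  [0,0,0,3.02,-0.61,0,1],
  [0,0,0,3.02,-0.61,0,1],
  [0,0,0,3.02,-0.61,0,1],
  [0,0,0,3.02,-0.61,0,1],
  [0,0,0,0,0,0,1],
])

```text
t: 9.63
tool_pos: [0.4568, 0.0113, 0.1785]
tool_rot: [-2.203, -2.236, -0.0]
contact_force: [0.7, -0.5, 1.0]
opening: 0.0853
```

>>> jog_arm([
  [0,0,-0.113,0,0,0.3,1],
  [0,0,-0.113,0,0,0.3,1],
  [0,0,-0.113,0,0,0.3,1],
  [0,0,-0.113,0,0,0.3,1],
  [0,0,-0.113,0,0,0.3,1],
  [0,0,-0.113,0,0,0.3,1],
  [0,0,-0.113,0,0,0.3,1],
  [0,0,-0.113,0,0,0.3,1],
  [0,0,0,0,0,0,1],
  [0,0,0,0,0,0,1],
])

```text
t: 10.47
tool_pos: [0.4582, 0.0071, 0.1548]
tool_rot: [-1.018, -2.971, 0.001]
contact_force: [0.1, 0.5, -0.3]
opening: 0.0857
```

```bash
python3 plan.py .461 .0068 .10 142.3; python3 - <<'E'
from h import *
o=ctrl.get_obs();im,d=vision.get_image('wrist');cv2.imwrite('pics/w4.png',im[:,:,::-1])
P=cloud(d,cam('wrist',o));k=(np.hypot(P[...,0]-.461,P[...,1]-.0068)<.06)&(P[...,2]>.012)&(P[...,2]<.04)
print(cv2.minAreaRect(np.ascontiguousarray(P[k][:,:2],dtype=np.float32)),P[k].mean(0),P[k][:,2].max())
E
```

```text
t 10.47 pos [0.4582 0.0071 0.1548] yaw 142.18 down [-0.001  0.    -1.   ] open 0.0857 F [ 0.1  0.5 -0.3]
turn [-0.001 -0.001 -0.002] shift cm after turn [-0.24  0.15  5.48]
((0.4629262089729309, 0.007493939250707626), (0.027710970491170883, 0.08010391145944595), 52.3165397644043) [0.46095942 0.00887669 0.02551388] 0.030449746233288416
```

>>> jog_arm([
  [0,0,0,-0.3,0.23,3,0.8],
  [0,0,0,0,0,3,0.6],
  [0,0,0,0,0,3,0.6],
  [0,0,0,0,0,2,0.6],
  [0,0,0,0,0,1.5,0.6],
  [0,0,0,0,0,0.5,0.6],
  [0,0,0,0,0,0,0.6],
  [0,0,0,0,0,0,0.2],
  [0,0,0,0,0,0,0],
  [0,0,0,0,0,0,0],
  [0,0,0,0,0,0,0],
  [0,0,0,0,0,0,0],
])

```text
t: 11.52
tool_pos: [0.4637, 0.0073, 0.027]
tool_rot: [1.012, 2.971, 0.001]
contact_force: [-0.0, 0.0, 5.4]
opening: 0.0262
```

>>> jog_arm([
  [0,0,0,0,0,0,0],
  [0,0,0,0,0,-2,0],
  [0,0,0,0,0,-3,0],
  [0,0,0,0,0,-3,0],
  [0,0,0,0,0,-3,0],
  [0,0,0,0,0,-3,0],
  [0,0,0.113,0,0,0,0],
  [0,0,0.113,0,0,0,0],
  [0,0,0.113,0,0,0,0],
  [0,0,0.113,0,0,0,0],
  [0,0,0.113,0,0,0,0],
  [0,0,0.113,0,0,0,0],
])

```text
t: 12.52
tool_pos: [0.462, 0.0076, 0.1651]
tool_rot: [-1.951, -2.462, 0.0]
contact_force: [0.1, 0.5, -0.9]
opening: 0.0261
```

>>> jog_arm([
  [0,0,0.113,0,0,0,0],
  [0,0,0.113,0,0,0,0],
  [0,0,0,0,0,0,0],
  [0,0,0,0,0,0,0],
])

```text
t: 12.85
tool_pos: [0.4621, 0.0076, 0.1652]
tool_rot: [-2.207, -2.235, 0.0]
contact_force: [0.5, -0.8, 0.3]
opening: 0.0264
```

```bash
python3 plan.py .528 -.2335 .16 90.6
```

```text
t 12.85 pos [0.4621 0.0076 0.1652] yaw 90.74 down [-0.  0. -1.] open 0.0264 F [ 0.5 -0.8  0.3]
turn [-0.    -0.     0.002] shift cm after turn [-24.17   6.34   0.52]
```

>>> jog_arm([
  [0,0,0,-3.02,0.79,0,0],
  [0,0,0,-3.02,0.79,0,0],
  [0,0,0,-3.02,0.79,0,0],
  [0,0,0,-3.02,0.79,0,0],
  [0,0,0,-3.02,0.79,0,0],
  [0,0,0,-3.02,0.79,0,0],
  [0,0,0,-3.02,0.79,0,0],
  [0,0,0,-3.02,0.79,0,0],
  [0,0,0,0,0,0,0],
  [0,0,0,0,0,0,0],
])

```text
t: 13.68
tool_pos: [0.5278, -0.2346, 0.165]
tool_rot: [-2.21, -2.232, -0.0]
contact_force: [-0.3, 0.5, -0.6]
opening: 0.0266
```

```bash
python3 plan.py .528 -.2335 .06 90.6; python3 - <<'E'
from h import *
o=ctrl.get_obs();im,d=vision.get_image('wrist');cv2.imwrite('pics/w5.png',im[:,:,::-1])
P=cloud(d,cam('wrist',o));v,u=np.mgrid[:400,:640]
k=(u>305)&(u<338)&(v>140)&(v<340)&(P[...,2]>.12);Q=P[k];print('top',np.percentile(Q[:,2],[5,50,95]).round(4),'y',np.percentile(Q[:,1],[1,99]).round(4))
E
```

```text
t 13.68 pos [ 0.5278 -0.2346  0.165 ] yaw 90.56 down [-0.001  0.001 -1.   ] open 0.0266 F [-0.3  0.5 -0.6]
turn [-0.001 -0.001 -0.001] shift cm after turn [ 0.11  0.02 10.5 ]
top [0.1604 0.1657 0.167 ] y [-0.2667 -0.1922]
```

>>> jog_arm([
  [0,0,0,0.1,0,3,0],
  [0,0,0,0,0,3,0],
  [0,0,0,0,0,2.5,0],
  [0,0,0,0,0,1.5,0],
  [0,0,0,0,0,0.7,0],
  [0,0,0,0,0,0,0],
  [0,0,0,0,0,0,0.45],
  [0,0,0,0,0,0,0.5],
  [0,0,0,0,0,0,0.5],
  [0,0,0,0,0,0,0.5],
])

```text
t: 14.57
tool_pos: [0.5288, -0.2328, 0.0599]
tool_rot: [2.208, 2.231, 0.001]
contact_force: [-0.9, -0.5, 0.4]
opening: 0.0429
```

>>> jog_arm([
  [0,0,0,0,0,-0.7,0.5],
  [0,0,0,0,0,-1,0.5],
  [0,0,0,0,0,-1.5,0.5],
  [0,0,0,0,0,-3,0.5],
  [0,0,0,0,0,-3,1],
  [0,0,0,0,0,-3,1],
  [0,0,0,0,0,0,1],
  [0,0,0,0,0,0,1],
])

```text
t: 15.23
tool_pos: [0.5296, -0.2335, 0.1847]
tool_rot: [2.205, 2.228, 0.003]
contact_force: [-0.7, -0.2, -0.3]
opening: 0.0849
```

```bash
python3 traychk.py w6; python3 plan.py .559 -.071 .16 90.6
```

```text
t 15.28 pos [ 0.5284 -0.2328  0.1821] yaw 90.57 down [ 0.002 -0.001 -1.   ] open 0.0854 F [ 0.  -0.1 -0.1]
turn [ 0.002  0.001 -0.001] shift cm after turn [16.15  3.23  2.21]
```

View pics/w6.png

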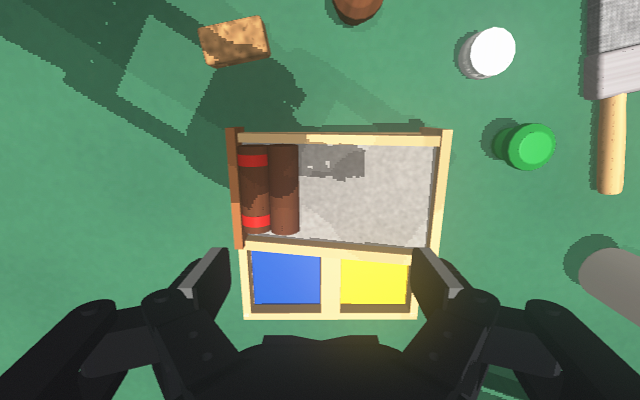

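>>> jog_arm([
  [0,0,0,3.23,0.66,0.4,1],
  [0,0,0,3.23,0.66,0.4,1],
  [0,0,0,3.23,0.66,0.4,1],
  [0,0,0,3.23,0.66,0.4,1],
  [0,0,0,3.23,0.66,0.4,1],
  [0,0,0,0,0,0,1],
  [0,0,0,0,0,0,1],
])

```text
t: 15.87
tool_pos: [0.5581, -0.069, 0.1582]
tool_rot: [-2.205, -2.234, 0.003]
contact_force: [0.2, -1.2, 0.7]
opening: 0.0852
```

```bash
python3 plan.py .56 -.071 .041 90.6; python3 - <<'E'
from h import *
o=ctrl.get_obs();im,d=vision.get_image('wrist');cv2.imwrite('pics/w7.png',im[:,:,::-1])
P=cloud(d,cam('wrist',o));k=(np.hypot(P[...,0]-.56,P[...,1]+.071)<.05)&(P[...,2]>.03)&(P[...,2]<.06)
print(cv2.minAreaRect(np.ascontiguousarray(P[k][:,:2],dtype=np.float32)),P[k].mean(0),P[k][:,2].max())
E
```

```text
t 15.87 pos [ 0.5581 -0.069   0.1582] yaw 90.75 down [-0.004  0.001 -1.   ] open 0.0852 F [ 0.2 -1.2  0.7]
turn [-0.004 -0.001  0.003] shift cm after turn [-0.2   0.19 11.72]
((0.5603576302528381, -0.07017107307910919), (0.04075353220105171, 0.04104744642972946), 50.28654098510742) [ 0.56027794 -0.06833895  0.04096353] 0.04449655971800248
```

>>> jog_arm([
  [-0.004,0,0.003,-0.15,0.2,3,1],
  [0,0,0,0,0,3,1],
  [0,0,0,0,0,2.5,1],
  [0,0,0,0,0,2,0.8],
  [0,0,0,0,0,1.2,0.8],
  [0,0,0,0,0,0,0.8],
  [0,0,0,0,0,0,0.4],
  [0,0,0,0,0,0,0.2],
  [0,0,0,0,0,0,0.2],
  [0,0,0,0,0,0,0.2],
  [0,0,0,0,0,0,0.2],
])

```text
t: 16.83
tool_pos: [0.5632, -0.0727, 0.0454]
tool_rot: [2.209, 2.225, 0.007]
contact_force: [0.3, -0.6, 4.8]
opening: 0.0397
```

>>> jog_arm([
  [0,0,0,0,0,-1,0.2],
  [0,0,0,0,0,-3,0.2],
  [0,0,0,0,0,-3,0.2],
  [0,0,0,0,0,-3,0.2],
  [0,0,0,0,0,-2,0.2],
  [0,0,0,0,0,0,0.2],
  [0,0,0,0,0,0,0.2],
])

```text
t: 17.42
tool_pos: [0.5619, -0.0722, 0.1653]
tool_rot: [2.209, 2.225, 0.007]
contact_force: [-0.8, -1.1, -1.1]
opening: 0.0398
```

```bash
python3 plan.py .4956 -.330 .16 90.6;  python3 - <<'E'
from h import *
im,d=vision.get_image('side');cv2.imwrite('pics/s8.png',cv2.resize(im[80:280,230:480,::-1],None,fx=3,fy=3))
E
```

```text
t 17.42 pos [ 0.5619 -0.0722  0.1653] yaw 90.41 down [ 0.007 -0.001 -1.   ] open 0.0398 F [-0.8 -1.1 -1.1]
turn [ 0.007  0.001 -0.003] shift cm after turn [-25.71  -6.9    0.53]
```

View pics/s8.png

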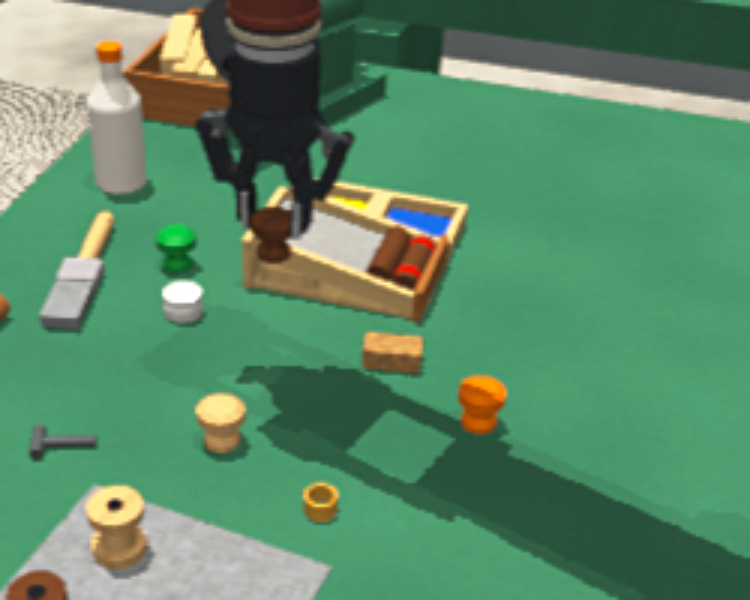

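>>> jog_arm([
  [0.007,0,-0.003,-2.86,-0.77,0,0.2],
  [0,0,0,-2.86,-0.77,0,0.2],
  [0,0,0,-2.86,-0.77,0,0.2],
  [0,0,0,-2.86,-0.77,0,0.2],
  [0,0,0,-2.86,-0.77,0,0.2],
  [0,0,0,-2.86,-0.77,0,0.2],
  [0,0,0,-2.86,-0.77,0,0.2],
  [0,0,0,-2.86,-0.77,0,0.2],
  [0,0,0,-2.86,-0.77,0,0.2],
  [0,0,0,0,0,0,0.2],
  [0,0,0,0,0,0,0.2],
])

```text
t: 18.38
tool_pos: [0.4928, -0.3304, 0.1609]
tool_rot: [-2.209, -2.225, 0.003]
contact_force: [-0.4, 0.1, -1.0]
opening: 0.0399
```

```bash
python3 plan.py .4956 -.330 .055 90.6; python3 traychk.py w9
```

```text
t 18.38 pos [ 0.4928 -0.3304  0.1609] yaw 90.42 down [-0.006  0.003 -1.   ] open 0.0399 F [-0.4  0.1 -1. ]
turn [-0.006 -0.003 -0.003] shift cm after turn [ 0.04  0.28 10.59]
```

View pics/w9.png

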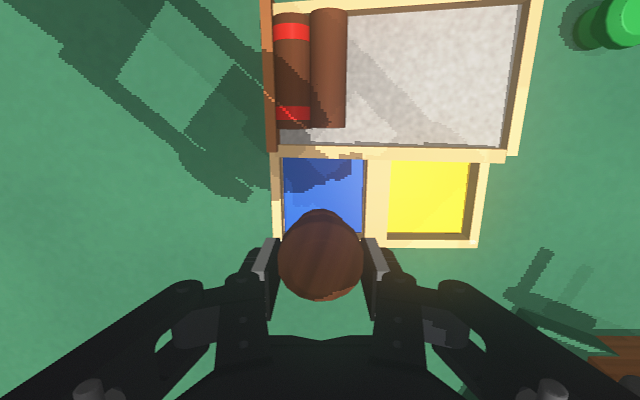

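>>> jog_arm([
  [-0.006,-0.003,0,0,0.28,3,0.2],
  [0,0,0,0,0,3,0.2],
  [0,0,0,0,0,2,0.2],
  [0,0,0,0,0,1.4,0.2],
  [0,0,0,0,0,0.8,0.2],
  [0,0,0,0,0,0,0.2],
  [0,0,0,0,0,0,0.2],
])

```text
t: 19.02
tool_pos: [0.4977, -0.33, 0.0618]
tool_rot: [2.206, 2.23, 0.0]
contact_force: [-0.6, -0.2, 0.9]
opening: 0.0399
```

```bash
python3 plan.py .4956 -.330 .0535 90.6
```

```text
t 19.02 pos [ 0.4977 -0.33    0.0618] yaw 90.61 down [ 0.003 -0.003 -1.   ] open 0.0399 F [-0.6 -0.2  0.9]
turn [0.003 0.003 0.   ] shift cm after turn [ 0.01 -0.21  0.83]
```

>>> jog_arm([
  [0,0,0,0,-0.15,0.3,0.2],
  [0,0,0,0,0,0.3,0.2],
  [0,0,0,0,0,0.15,0.2],
  [0,0,0,0,0,0,0.2],
  [0,0,0,0,0,0,0.2],
])

```text
t: 19.43
tool_pos: [0.4961, -0.3308, 0.0545]
tool_rot: [2.207, 2.229, 0.0]
contact_force: [1.2, 0.0, 0.4]
opening: 0.04
```

>>> jog_arm([
  [0,0,0,0,0,0,0.6],
  [0,0,0,0,0,0,0.7],
  [0,0,0,0,0,0,0.7],
  [0,0,0,0,0,-1,0.7],
  [0,0,0,0,0,-3,0.7],
  [0,0,0,0,0,-3,1],
  [0,0,0,0,0,-3,1],
  [0,0,0,0,0,-2,1],
  [0,0,0,0,0,0,1],
])

```text
t: 20.18
tool_pos: [0.498, -0.3322, 0.1814]
tool_rot: [2.199, 2.222, 0.001]
contact_force: [0.9, -0.2, 2.4]
opening: 0.0857
```

```bash
python3 plan.py .6055 .3055 .18 90.6;python3 traychk.py w10
```

```text
t 20.18 pos [ 0.498  -0.3322  0.1814] yaw 90.57 down [ 0.012 -0.01  -1.   ] open 0.0857 F [ 0.9 -0.2  2.4]
turn [ 0.012  0.011 -0.   ] shift cm after turn [63.65 11.42  0.14]
```

View pics/w10.png

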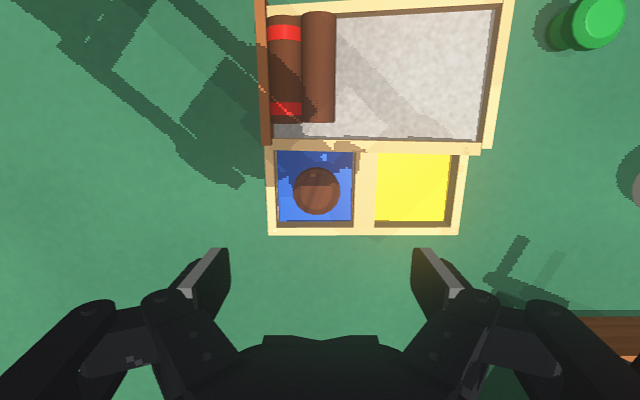

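>>> jog_arm([
  [0,0,0,3.35,0.6,0,1],
  [0,0,0,3.35,0.6,0,1],
  [0,0,0,3.35,0.6,0,1],
  [0,0,0,3.35,0.6,0,1],
  [0,0,0,3.35,0.6,0,1],
  [0,0,0,3.35,0.6,0,1],
  [0,0,0,3.35,0.6,0,1],
  [0,0,0,3.35,0.6,0,1],
  [0,0,0,3.35,0.6,0,1],
  [0,0,0,3.35,0.6,0,1],
  [0,0,0,3.35,0.6,0,1],
  [0,0,0,3.35,0.6,0,1],
])

```text
t: 21.23
tool_pos: [0.5623, 0.0744, 0.1711]
tool_rot: [2.209, 2.231, -0.003]
contact_force: [0.7, -0.2, 1.0]
opening: 0.085
```

>>> jog_arm([
  [0,0,0,3.35,0.6,0,1],
  [0,0,0,3.35,0.6,0,1],
  [0,0,0,3.35,0.6,0,1],
  [0,0,0,3.35,0.6,0,1],
  [0,0,0,3.35,0.6,0,1],
  [0,0,0,3.35,0.6,0,1],
  [0,0,0,3.35,0.6,0,1],
  [0,0,0,0,0,0,1],
  [0,0,0,0,0,0,1],
])

```text
t: 21.98
tool_pos: [0.6019, 0.3088, 0.1701]
tool_rot: [2.205, 2.233, -0.005]
contact_force: [-0.1, -0.1, 0.2]
opening: 0.0855
```

```bash
python3 plan.py .6055 .3055 .052 90.6; python3 - <<'E'
from h import *
o=ctrl.get_obs();im,d=vision.get_image('wrist');cv2.imwrite('pics/w11.png',im[:,:,::-1])
P=cloud(d,cam('wrist',o));k=(np.hypot(P[...,0]-.605,P[...,1]-.3055)<.045)&(P[...,2]>.042)&(P[...,2]<.065)
print(cv2.minAreaRect(np.ascontiguousarray(P[k][:,:2],dtype=np.float32)),P[k].mean(0),P[k][:,2].max())
E
```

```text
t 21.98 pos [0.6019 0.3088 0.1701] yaw 90.73 down [-0.    -0.004 -1.   ] open 0.0855 F [-0.1 -0.1  0.2]
turn [-0.     0.004  0.002] shift cm after turn [-0.33  0.35 11.81]
((0.6065705418586731, 0.30653059482574463), (0.04306017607450485, 0.043172687292099), 15.054299354553223) [0.60654322 0.30764441 0.05050399] 0.05280649667000198
```

>>> jog_arm([
  [0,0.004,0.002,-0.28,0.45,2.5,1],
  [0,0,0,0,0,3,1],
  [0,0,0,0,0,2.5,1],
  [0,0,0,0,0,2,0.8],
  [0,0,0,0,0,1.4,0.8],
  [0,0,0,0,0,0,0.8],
  [0,0,0,0,0,0,0.4],
  [0,0,0,0,0,0,0.2],
  [0,0,0,0,0,0,0.2],
  [0,0,0,0,0,0,0.2],
  [0,0,0,0,0,0,0.2],
])

```text
t: 22.95
tool_pos: [0.6092, 0.3053, 0.0606]
tool_rot: [2.21, 2.228, 0.009]
contact_force: [-0.6, -1.0, 4.1]
opening: 0.0419
```

>>> jog_arm([
  [0,0,0,0,0,-1,0.2],
  [0,0,0,0,0,-3,0.2],
  [0,0,0,0,0,-3,0.2],
  [0,0,0,0,0,-3,0.2],
  [0,0,0,0,0,-3,0.2],
  [0,0,0,0,0,0,0.2],
  [0,0,0,0,0,0,0.2],
])

```text
t: 23.53
tool_pos: [0.609, 0.3054, 0.1926]
tool_rot: [2.21, 2.228, 0.014]
contact_force: [0.6, -0.2, -1.1]
opening: 0.042
```

```bash
python3 plan.py .5916 -.329 .18 90.6;  python3 - <<'E'
from h import *
im,d=vision.get_image('side');cv2.imwrite('pics/s12.png',cv2.resize(im[130:330,180:430,::-1],None,fx=3,fy=3))
E
```

```text
t 23.53 pos [0.609  0.3054 0.1926] yaw 90.47 down [ 0.009  0.003 -1.   ] open 0.042 F [ 0.6 -0.2 -1.1]
turn [ 0.009 -0.003 -0.002] shift cm after turn [-63.41  -2.4    1.26]
```

View pics/s12.png

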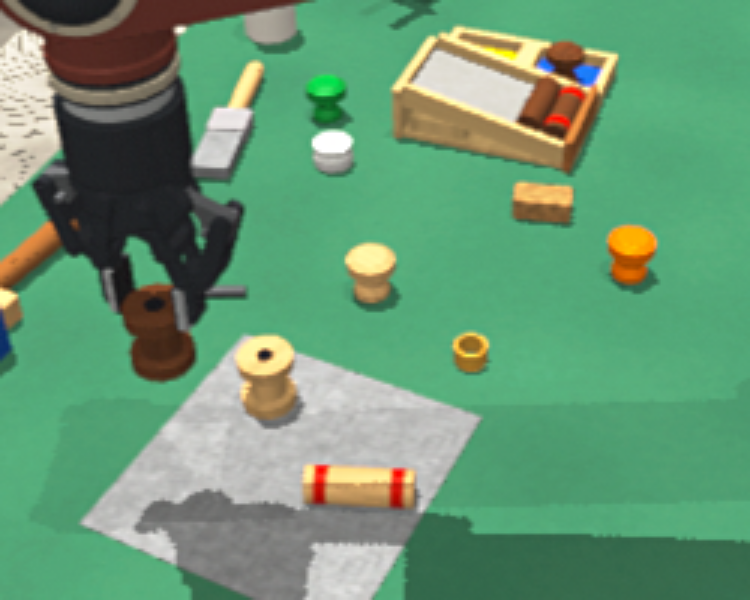

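>>> jog_arm([
  [0.009,-0.003,0,-3.34,-0.12,0,0.2],
  [0,0,0,-3.34,-0.12,0,0.2],
  [0,0,0,-3.34,-0.12,0,0.2],
  [0,0,0,-3.34,-0.12,0,0.2],
  [0,0,0,-3.34,-0.12,0,0.2],
  [0,0,0,-3.34,-0.12,0,0.2],
  [0,0,0,-3.34,-0.12,0,0.2],
  [0,0,0,-3.34,-0.12,0,0.2],
  [0,0,0,-3.34,-0.12,0,0.2],
  [0,0,0,-3.34,-0.12,0,0.2],
  [0,0,0,-3.34,-0.12,0,0.2],
  [0,0,0,-3.34,-0.12,0,0.2],
])

```text
t: 24.58
tool_pos: [0.5947, -0.0974, 0.1867]
tool_rot: [-2.208, -2.226, 0.012]
contact_force: [0.8, 0.5, -0.4]
opening: 0.0421
```

>>> jog_arm([
  [0,0,0,-3.34,-0.12,0,0.2],
  [0,0,0,-3.34,-0.12,0,0.2],
  [0,0,0,-3.34,-0.12,0,0.2],
  [0,0,0,-3.34,-0.12,0,0.2],
  [0,0,0,-3.34,-0.12,0,0.2],
  [0,0,0,-3.34,-0.12,0,0.2],
  [0,0,0,-3.34,-0.12,0,0.2],
  [0,0,0,0,0,0,0.2],
  [0,0,0,0,0,0,0.2],
  [0,0,0,0,0,0,0.2],
])

```text
t: 25.42
tool_pos: [0.589, -0.3292, 0.1876]
tool_rot: [-2.208, -2.225, 0.009]
contact_force: [0.0, 0.1, -0.3]
opening: 0.0421
```

```bash
python3 plan.py .5916 -.329 .069 90.6
```

```text
t 25.42 pos [ 0.589  -0.3292  0.1876] yaw 90.44 down [-0.009  0.001 -1.   ] open 0.0421 F [ 0.   0.1 -0.3]
turn [-0.009 -0.001 -0.003] shift cm after turn [ 0.02  0.26 11.86]
```

>>> jog_arm([
  [-0.009,-0.001,-0.003,0,0.2,2.5,0.2],
  [0,0,0,0,0,2.5,0.2],
  [0,0,0,0,0,2.5,0.2],
  [0,0,0,0,0,2,0.2],
  [0,0,0,0,0,1,0.2],
  [0,0,0,0,0,0.7,0.2],
  [0,0,0,0,0,0,0.2],
  [0,0,0,0,0,0,0.2],
])

```text
t: 26.08
tool_pos: [0.5925, -0.33, 0.0784]
tool_rot: [2.205, 2.231, 0.0]
contact_force: [0.8, -0.6, 0.2]
opening: 0.0418
```

```bash
python3 plan.py .5916 -.329 .069 90.6
```

```text
t 26.08 pos [ 0.5925 -0.33    0.0784] yaw 90.67 down [ 0.004 -0.003 -1.   ] open 0.0418 F [ 0.8 -0.6  0.2]
turn [0.004 0.003 0.001] shift cm after turn [ 0.11 -0.08  0.94]
```

>>> jog_arm([
  [0,0,0,0.05,-0.05,0.4,0.2],
  [0,0,0,0,0,0.3,0.2],
  [0,0,0,0,0,0.15,0.2],
  [0,0,0,0,0,0,0.2],
  [0,0,0,0,0,0,0.2],
])

```text
t: 26.5
tool_pos: [0.5917, -0.3302, 0.0697]
tool_rot: [2.206, 2.23, 0.0]
contact_force: [0.0, 0.1, 0.9]
opening: 0.0418
```

>>> jog_arm([
  [0,0,0,0,0,0,0.6],
  [0,0,0,0,0,0,0.7],
  [0,0,0,0,0,0,0.7],
  [0,0,0,0,0,-1,0.7],
  [0,0,0,0,0,-3,0.7],
  [0,0,0,0,0,-3,1],
  [0,0,0,0,0,-3,1],
  [0,0,0,0,0,-3,1],
  [0,0,0,-3,0,0,1],
  [0,0,0,-3,0,0,1],
  [0,0,0,-3,0,0,1],
  [0,0,0,0,0,0,1],
])

```text
t: 27.5
tool_pos: [0.5913, -0.4243, 0.2007]
tool_rot: [2.208, 2.224, -0.003]
contact_force: [-0.6, 0.7, -1.0]
opening: 0.0854
```

```bash
python3 - <<'E'
from h import *
o=ctrl.get_obs();im,d=vision.get_image('wrist');cv2.imwrite('pics/w13.png',im[:,:,::-1])
P=cloud(d,cam('wrist',o))
tx,ty,a=.543,-.2765,np.radians(.6);X=(P[...,0]-tx)*np.cos(a)+(P[...,1]-ty)*np.sin(a);Y=-(P[...,0]-tx)*np.sin(a)+(P[...,1]-ty)*np.cos(a);Z=P[...,2]
for n,cx,zl,zh in(('knob',-48,.03,.062),('spool',48,.05,.072)):
    k=(np.abs(X*1000-cx)<37)&(np.abs(Y*1000+53)<37)&(Z>zl)&(Z<zh)
    r=cv2.minAreaRect(np.stack([X[k],Y[k]],-1).astype(np.float32));print(n,np.round(np.array(r[0])*1000-[cx,-53],1),np.round(r[1],4),np.percentile(Z[k],[50,99]).round(4))
hsv=cv2.cvtColor(im,cv2.COLOR_RGB2HSV);k=(np.abs(X+.055)<.04)&(np.abs(Y-.043)<.047)&(hsv[...,1]>90)&((hsv[...,0]<12)|(hsv[...,0]>170))&(Z<.055)
for lo,hi in((-.086,-.0595),(-.0565,-.03)):
    q=k&(X>lo)&(X<hi);print('rod',np.percentile(X[q],[1,99]).round(4),np.percentile(Y[q],[1,99]).round(4),np.percentile(Z[q],98).round(4))
# beech from the top camera
im,d=vision.get_image('top');cv2.imwrite('pics/top13.png',im[:,:,::-1]);P=cloud(d,cam('top'))
for nm,zz,(cx,cy) in (('bdowel',.012,(.485,.27)),('bspool',.042,(.58,.2)),('bknob',.03,(.56,.06))):
    k=(np.hypot(P[...,0]-cx,P[...,1]-cy)<.055)&(P[...,2]>zz)&(P[...,2]<.07);print(nm,np.round(cv2.minAreaRect(P[k][:,:2].astype(np.float32).copy(order='C'))[0],4))
E
python3 plan.py
```

```text
knob [7.2 8.8] [0.0565 0.0596] [0.0503 0.0531]
spool [4.2 8. ] [0.0656 0.0579] [0.0595 0.0617]
rod [-0.0849 -0.0596] [0.0057 0.011 ] 0.0443
rod [-0.0557 -0.0301] [0.0068 0.0101] 0.0493
bdowel [0.4846 0.273 ]
bspool [0.5907 0.2057]
bknob [0.5646 0.0548]
t 27.6 pos [ 0.5918 -0.4204  0.1999] yaw 90.54 down [ 0.003 -0.003 -1.   ] open 0.0855 F [-0.8 -0.4  0.2]
```

View pics/w13.png

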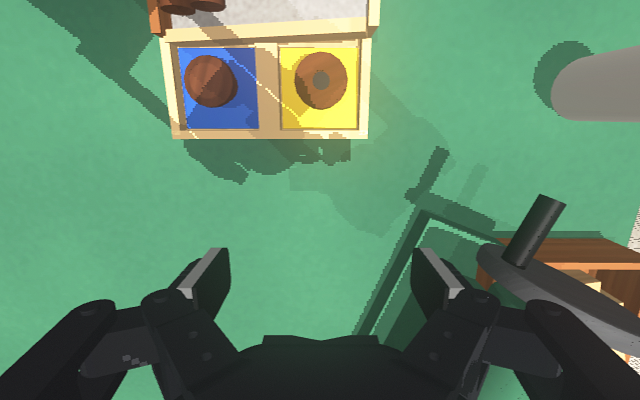

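```bash
python3 - <<'E'
from h import *
im=cv2.imread('pics/top13.png');_,d=vision.get_image('top');P=cloud(d,cam('top'))
hsv=cv2.cvtColor(im,cv2.COLOR_BGR2HSV);tx,ty,a=.542,-.2765,np.radians(.6)
X=((P[...,0]-tx)*np.cos(a)+(P[...,1]-ty)*np.sin(a))*1e3;Y=(-(P[...,0]-tx)*np.sin(a)+(P[...,1]-ty)*np.cos(a))*1e3;Z=P[...,2]*1e3
br=(hsv[...,1]>90)&((hsv[...,0]<14)|(hsv[...,0]>170))&(hsv[...,2]<200)
for n,k in(('knob',(abs(X+48)<30)&(abs(Y+53)<30)&(Z>40)),('spool',(abs(X-48)<30)&(abs(Y+53)<30)&(Z>50)),('rod1',br&(X>-85)&(X<-59)&(abs(Y-43)<44)&(Z>28)),('rod2',br&(X>-58)&(X<-25)&(abs(Y-43)<44)&(Z>34))):
    r=cv2.minAreaRect(np.stack([X[k],Y[k]],-1).astype(np.float32));print(n,np.round(r[0],1),np.round(r[1],1),round(r[2],1),np.percentile(Z[k],[50,99]).round(1))
cv2.imwrite('pics/c14.png',cv2.resize(im[140:270,370:520],None,fx=4,fy=4))
E
```

```text
knob [-44.9 -44.1] [56.4 40.5] 71.6 [ 51.1 511.9]
spool [ 50.6 -61. ] [46.5 61.2] 22.3 [449.4 492.5]
rod1 [-72.   42.9] [87.8 26. ] 90.0 [519.9 542.3]
rod2 [-42.6  42.8] [30.9 87.6] 0.2 [482.9 520.5]
```

View pics/c14.png

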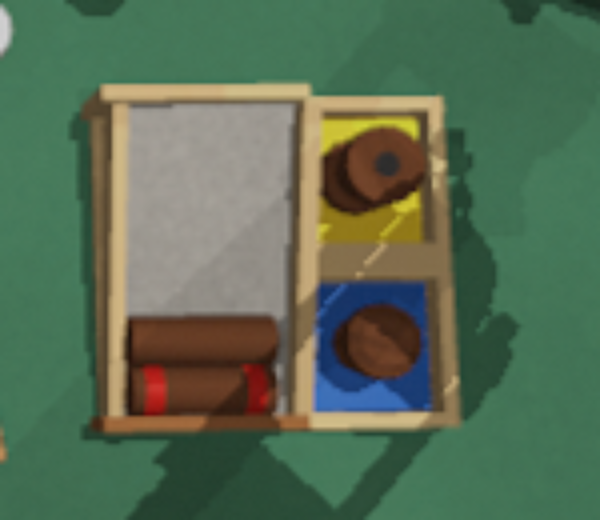

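```bash
python3 - <<'E'
from h import *
rgb,d=vision.get_image('top');P=cloud(d,cam('top'));im=rgb
hsv=cv2.cvtColor(im,cv2.COLOR_RGB2HSV);tx,ty,a=.542,-.2765,np.radians(.6)
X=((P[...,0]-tx)*np.cos(a)+(P[...,1]-ty)*np.sin(a))*1e3;Y=(-(P[...,0]-tx)*np.sin(a)+(P[...,1]-ty)*np.cos(a))*1e3;Z=P[...,2]*1e3
br=(hsv[...,1]>90)&((hsv[...,0]<14)|(hsv[...,0]>170))&(hsv[...,2]<200)&(Z<75)
for n,k in(('knob',br&(abs(X+48)<38)&(abs(Y+53)<38)&(Z>38)),('spool',br&(abs(X-48)<38)&(abs(Y+53)<38)&(Z>52)),('rod1',br&(X>-84)&(X<-59)&(abs(Y-43)<46)&(Z>32)),('rod2',br&(X>-58)&(X<-25)&(abs(Y-43)<46)&(Z>38))):
    r=cv2.minAreaRect(np.stack([X[k],Y[k]],-1).astype(np.float32));print(n,np.round(r[0],1),np.round(r[1],1),round(r[2],1),np.percentile(Z[k],[50,99]).round(1))
print(np.abs(ctrl.get_obs()['dq']).max())
E
```

```text
knob [-47.8 -50.8] [38.4 38.9] 22.9 [49.9 53.7]
spool [ 47.3 -52.5] [39.  42.8] 13.7 [58.7 61.6]
rod1 [-71.2  46.6] [80.7 24.2] 89.2 [41.2 45.6]
rod2 [-45.2  47.7] [79.6 24.2] 89.3 [46.8 51.3]
0.014027405076665092
```

All four parts measure inside tolerance, so I'm handing the job in.

```bash
python3 -c "
from station import ctrl
print(ctrl.finish_job())"
```

```text
the job is handed in; nothing more can be done
None
```

All four walnut parts are in the kit tray and the job is handed in, at about 28 s of the 109 s allowed. I released both dowels on the rack and they rolled down: the red-banded one to the stop, the plain one behind it. I then stood the knob on the blue pad and the spool on the yellow pad.

My last measurements, from the top camera's depth picture, in mm in the tray's frame:

| Part | Measured | Target | Tolerance |
|---|---|---|---|
| Knob | (-48, -51) | (-48, -53) | 23 |
| Spool | (47, -52.5) | (48, -53) | 23 |
| Banded dowel, x | -71 | -72 | 8 |
| Plain dowel, x | -45 | -45 | 10 |
| Both dowels, off the centre line | about 4 to 5 | 0 | 14 |

- **Seating:** The knob and spool look upright in the last views, and the heights of their tops fit parts standing on the pads. Both dowels lie within about 1° of square across the lane.
- **Beech parts:** They measured within 1 mm of where they started.
- **Gripper:** It was open and clear of everything, at a height of 0.2 m.

**Checks that disagreed:** Two earlier end checks gave bad numbers. Tray walls got into the wrist-camera fit, and stray arm points got into the first top-camera fit. I repeated the top-camera check with a height limit, which gave the values above. The wrist and top cameras also differed by about 2 mm on the tray's position.

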